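Line up engine pistons by bore on the kitting board

TASK

Line up the four pistons by diameter on the rubber pads, one in the middle of each pad: the widest on the pad next to the steel end stop, then narrower and narrower away from it. Leave them standing upright, crown up, and set each one down gently without dropping it; leave the grease tin where it is.

Things in the scene. Friction and masses are not known exactly. Their poses are not given: they have to be found in the camera images.
- piston_a_center (a point): The narrowest of four bare aluminium engine pistons, standing crown up on the bench: a plain upright cylinder 30 mm in diameter and 48 mm high, with three ring grooves near the top and a dark pin end low on two sides; about 70 g (may differ by a quarter). Loose. This point is its centre, half-way up (24 mm over its base); its z axis points up through the crown.
- piston_b_center (a point): The second narrowest of four bare aluminium engine pistons, standing crown up on the bench: a plain upright cylinder 40 mm in diameter and 46 mm high, with three ring grooves near the top and a dark pin end low on two sides; about 120 g (may differ by a quarter). Loose. This point is its centre, half-way up (23 mm over its base); its z axis points up through the crown.
- piston_c_center (a point): The second widest of four bare aluminium engine pistons, standing crown up on the bench: a plain upright cylinder 50 mm in diameter and 56 mm high, with three ring grooves near the top and a dark pin end low on two sides; about 200 g (may differ by a quarter). Loose. This point is its centre, half-way up (28 mm over its base); its z axis points up through the crown.
- piston_d_center (a point): The widest of four bare aluminium engine pistons, standing crown up on the bench: a plain upright cylinder 60 mm in diameter and 50 mm high, with three ring grooves near the top and a dark pin end low on two sides; about 260 g (may differ by a quarter). Loose. This point is its centre, half-way up (25 mm over its base); its z axis points up through the crown.
- pad_1_top (a point): Round black rubber pad, 72 mm in diameter with a small white dot at its middle, the one farthest to the robot's left (+y) of four identical pads in a row 100 mm apart on a low plywood board (90 x 400 mm, 8 mm thick, fixed, lying roughly across in front of the robot). Fixed; stands 3 mm proud of the board. This point is the centre of its top face, 11 mm above the bench; x points across the board away from the robot, y along the row to the robot's left, z up.
- pad_2_top (a point): Round black rubber pad, 72 mm in diameter with a small white dot at its middle, the one second from the robot's left of four identical pads in a row 100 mm apart on a low plywood board (90 x 400 mm, 8 mm thick, fixed, lying roughly across in front of the robot). Fixed; stands 3 mm proud of the board. This point is the centre of its top face, 11 mm above the bench; x points across the board away from the robot, y along the row to the robot's left, z up.
- pad_3_top (a point): Round black rubber pad, 72 mm in diameter with a small white dot at its middle, the one third from the robot's left of four identical pads in a row 100 mm apart on a low plywood board (90 x 400 mm, 8 mm thick, fixed, lying roughly across in front of the robot). Fixed; stands 3 mm proud of the board. This point is the centre of its top face, 11 mm above the bench; x points across the board away from the robot, y along the row to the robot's left, z up.
- pad_4_top (a point): Round black rubber pad, 72 mm in diameter with a small white dot at its middle, the one farthest to the robot's right (-y) of four identical pads in a row 100 mm apart on a low plywood board (90 x 400 mm, 8 mm thick, fixed, lying roughly across in front of the robot). Fixed; stands 3 mm proud of the board. This point is the centre of its top face, 11 mm above the bench; x points across the board away from the robot, y along the row to the robot's left, z up.
- end_stop: Upright bare steel end stop fixed to the bench just past one end of the row (left end or right end), 100 mm from the middle of the last pad: a plate 90 mm wide, 6 mm thick and 60 mm high standing across the row on a 90 x 60 mm foot. Origin at the centre of the underside of its foot.
- tin: Round grease tin, closed, dark green with a bare steel lid, 84 mm in diameter and 56 mm high, standing loose on the bench past the other end of the row, 100 mm from the middle of the last pad. Not part of the job. Origin at the centre of its underside.
There are look-alikes about, which are no part of the job. What is shaped like the end_stop but orange is not meant. Leave any red look-alike of the part that bears piston_a_center alone.

How it is judged:
By the outcome, as a careful person would: the job done as asked, in the order asked, and still so for the second after the job is handed in, with the robot touching nothing.
It also fails if it takes over 96 s, if anything falls off the work surface, if the arm or the gripper's body presses on something with over 40 N, if the wrist force passes 120 N, or if a joint passes its speed limit or range.

ROBOT

A 6-joint arm with a two-finger parallel gripper is mounted at the origin on the work surface. World frame = base frame: x ahead of the robot, y to its left, z up, the work surface at z = 0. Lengths are in m, angles in rad, forces in N, time in s.
With the tool pointing down it reaches from about 0.3 to 0.775 m from the base axis. Payload 14.6 kg.
Tool frame: the origin (TCP) lies midway between the tips of the shut fingers; the grasp point (between the pads) lies 19 mm behind it (ctrl.hold_point_z is the distance from the TCP to the grasp point, in m); z points along the fingers, x is the direction in which the jaws open and shut, and the axes are right-handed (so a half turn about z gives the same grasp; the last joint's range is limited). The gripper opens to 94 mm and grips with 3 to 60 N. Pads are 16 mm wide; open, the fingers measure 119 mm over their backs; the gripper's body (75 mm by 177 mm) begins 78 mm behind the grasp point.
Start: joints at [1.269, 0.3, 1.521, -0, 1.321, -0.067], TCP at [0.128, 0.535, 0.205] pointing down, gripper open.
Joint ranges: [-3.03, 3.03], [-0.79, 2.21], [0.23, 2.52], [-1.04, 4.18], [0, 3.07], [-2.55, 2.55]. Speed limits (rad/s): [2.22, 2.22, 2.57, 3.14, 3.14, 3.14].

INTERFACE

Orientations are given as [roll, pitch, yaw] about the fixed x, y, z axes, in that order (R = Rz(yaw) Ry(pitch) Rx(roll)).
In Python, from station import ctrl, viewer, ticket, nets gives the robot as it stands.
- The arm moves only by the tool carry_out, never from a script. Its argument "commands" is one flat list of numbers, 7 for each row, row after row: the closure, from -1 (fully open) to 1 (shut), so that 0 is half open, then the shift along the world's x, y, z in cm, then the turn, a rotation vector about the world's x, y, z in rad. In form: [gripper, tx, ty, tz, ax, ay, az, gripper, tx, ty, tz, ax, ay, az, ...]. A call has 1 to 12 rows; each row is the pose to reach, as a shift and turn from the pose measured when the call began; what a row does not reach only later rows make up. A row lasts 1/12 s, in which the tool goes at most 41.7 mm and 7.16 degrees, less where a joint would pass 70% of its speed; a pose out of reach is approached as far as the arm can. A call with a gripper value outside its range is refused whole. The fingers move at their own pace and stop on an object; "force" is the grip in N (left out, the last holds). Time passes only in rows, so rows that repeat a pose let the fingers close. It gives the time, the measured TCP pose, the force and the opening at its end, in the units of the state.
- ctrl.get_obs(): the state, without advancing time (a new reading comes with each control period).
- viewer.camera(name): name is "scene" or "side" or "wrist"; returns (picture, depth): 384x512x3 uint8, blue, green, red; 384x512 float32, m along the optical axis (not along the pixel's ray), 0 where there is no reading.
- viewer.camera_info(name): a dict with "fx", "fy", "cx", "cy" (pixels), "R" (3x3) and "t" (3): a world point X has camera coordinates R X + t. Camera axes: x right, y down, z forward; pixel columns grow to the right and rows downward; lengths in m; the calibration is good to about 2 mm. A picture is of the moment at which its call begins: read the wrist's pose just before it. camera_info takes no time and is no camera call; for the wrist camera it gives the pose at the moment of the call.
- ticket.hand_in(): hands the job in, once; it reports no verdict.
Trained networks look in the newest picture that a camera, given by its name, has taken for a name from the list of things; names that differ only in an ending like _2 or _b are one class to them, and where a whole thing is asked for, a point or a joint stands for the part that bears it (a point fixed in the world has none). Each returns a list of dicts, best first, with "confidence" (0 to 1); they miss things now and then, are a little off and sometimes report something else, mostly with a low value. They report only what shows in the picture. A call takes as long as a camera call. They do not tell look-alikes from the thing itself.
- nets.silhouettes(camera, thing): "region" (384x512 bool, what is visible of it) and "extent" ([left, top, right, bottom] in pixels, round what is visible of it).
The state is a dict: "time_s": time; "qpos": joint angles; "joint_vel": joint speeds; "tau": joint torques, N m; "ee_pos": TCP position; "eef_rot": TCP orientation; "force": force on the tool from outside, world axes, zero at the start; "moment": the same for the moment, N m; "grip_width": finger opening in m.
Only numpy, scipy, OpenCV 4.12 (cv2) and the standard library are available. Lean on these libraries where they do the work, as an engineer would, in place of code of your own. Each camera call takes 0.05 s, during which the arm holds its last target. There are 200 camera calls.

## Working session

There is one attempt and no reset: what is moved stays moved. The work goes in short steps, Python scripts to look and compute and a tool call to move; the robot and the scene stay as the last step left them, time stands still between calls to the robot, and variables do not carry over. Pictures are saved under pics/ and viewed, about 12 in all and at most 16, crops included, and the job is handed in when it is done.

Besides the shell and the picture viewer there is one more tool, called after "Request:" in YAML: its name, and indented under it one key for each argument. carry_out: Moves the arm, as the interface text tells. Its arguments: {"type":"object","properties":{"commands":{"type":"array","items":{"type":"number"}},"force":{"type":"number"}},"required":["commands"]}

```bash
ls; mkdir -p pics; cat > h.py <<'E'
from station import ctrl, viewer, ticket, nets
import numpy as np, cv2
def snap(cam,fn=None):
    i=viewer.camera_info(cam); p,d=viewer.camera(cam)
    if fn: cv2.imwrite('pics/'+fn,p)
    return p,d,i
def cloud(d,i):
    v,u=np.mgrid[:d.shape[0],:d.shape[1]]
    C=np.stack([(u-i['cx'])/i['fx']*d,(v-i['cy'])/i['fy']*d,d],-1)
    return (C-np.array(i['t']))@np.array(i['R'])
E
python3 - <<'E'
from h import *
a=snap('scene','s1.png');b=snap('side','d1.png')
o=ctrl.get_obs();print(o['ee_pos'],o['eef_rot'],o['grip_width'],o['time_s'])
cv2.imwrite('pics/both.png',cv2.resize(np.vstack([a[0],b[0]]),(400*1,600)))
for n in('scene','side'):
    i=viewer.camera_info(n);print(n,-np.array(i['R']).T@i['t'],i['fx'])
E
```

```text
pics
[0.12789716 0.53468973 0.20497382] [-3.14153857e+00  9.80822301e-04  1.33600055e+00] 0.09378855268560478 0.1
scene [ 1.10238829 -0.68319099  0.75665001] 446.4431163079423
side [ 0.09038293 -0.57592407  0.63071831] 385.5519971988194
```

View pics/s1.png

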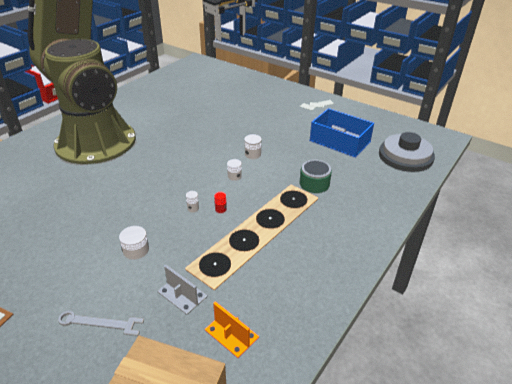

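View pics/d1.png

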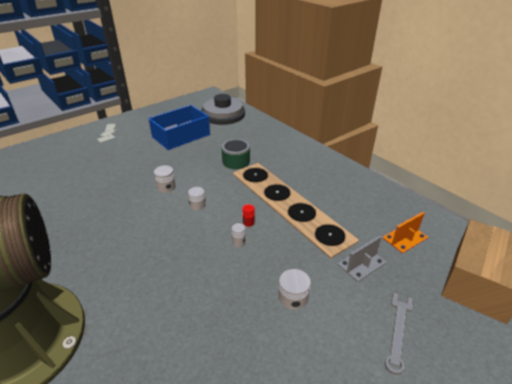

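The steel stop (scene 183,288) is at the right-hand (-y) end, next to pad 4. The orange one is a decoy, and the tin is at the +y end. The four pistons are at scene (134,241), (192,201), (235,168) and (253,146), with a red look-alike at (220,203). Next I'll locate them from the depth.

```bash
cat >> h.py <<'E'
def circfit(q):
    A=np.c_[2*q,np.ones(len(q))];s=np.linalg.lstsq(A,(q**2).sum(1),rcond=None)[0]
    return s[:2],np.sqrt(s[2]+s[:2]@s[:2])
def tops(cam,thing):
    p,d,i=snap(cam);W=cloud(d,i)
    for r in nets.silhouettes(cam,thing):
        m=r['region']&(d>0);P=W[m]
        if len(P)<20: continue
        z=np.percentile(P[:,2],95);t=m.copy();t[m]=abs(P[:,2]-z)<.004
        t=t.astype(np.uint8);T=W[t>0]
        c,_=cv2.minEnclosingCircle(T[:,:2].astype(np.float32))[:2]
        c2=(T[:,:2].min(0)+T[:,:2].max(0))/2
        print(cam,thing,round(r['confidence'],2),np.round(r['extent']),'ztop%.3f'%np.median(T[:,2]),'enc',np.round(c,4),'R%.4f'%_,'mean',np.round(T[:,:2].mean(0),4),'box',np.round(c2,4),p[m].mean(0).round())
E
python3 - <<'E'
from h import *
for c in('scene','side'):
    for t in('piston_a_center','end_stop','tin'): tops(c,t)
    p,d,i=snap(c);W=cloud(d,i)
    # pads: dark pixels near z=.011
    m=((W[...,2]>.004)&(W[...,2]<.018)&(p.max(2)<60)&(d>0)).astype(np.uint8)
    n,l,s,ce=cv2.connectedComponentsWithStats(m)
    for k in range(1,n):
        if s[k,4]>150:
            q=cv2.findContours((l==k).astype(np.uint8),0,2)[0][0]
            (u,v),ax,an=cv2.fitEllipse(q)
            f=lambda u,v:np.array(i['R']).T@(np.array([(u-i['cx'])/i['fx'],(v-i['cy'])/i['fy'],1]))
            o=-np.array(i['R']).T@i['t'];r=f(u,v);print(c,'pad',round(u),round(v),s[k,4],(o+r*(.011-o[2])/r[2]).round(4))
E
```

```text
scene piston_a_center 0.76 [186. 190. 193. 214.] ztop0.047 enc [ 0.4673 -0.0628] R0.0162 mean [ 0.4677 -0.0615] box [ 0.4679 -0.0623] [177. 174. 176.]
scene piston_a_center 0.67 [216. 195. 227. 213.] ztop0.047 enc [ 0.53   -0.0251] R0.0131 mean [ 0.5307 -0.0258] box [ 0.5296 -0.0248] [ 27.  33. 186.]
scene end_stop 0.97 [204. 300. 259. 356.] ztop0.059 enc [ 0.7771 -0.2939] R0.0457 mean [ 0.778  -0.2958] box [ 0.7771 -0.2945] [ 22. 128. 205.]
scene end_stop 0.62 [158. 264. 205. 315.] ztop0.058 enc [ 0.6349 -0.2841] R0.0440 mean [ 0.6375 -0.2821] box [ 0.6349 -0.282 ] [152. 146. 143.]
scene tin 0.93 [301. 162. 334. 192.] ztop0.055 enc [0.6691 0.2156] R0.0420 mean [0.67   0.2144] box [0.6693 0.2162] [ 96. 102.  82.]
scene pad 293 199 308 [0.6625 0.1166 0.011 ]
scene pad 270 218 371 [0.6557 0.0167 0.011 ]
scene pad 244 240 435 [ 0.6491 -0.0825  0.011 ]
scene pad 215 264 534 [ 0.6421 -0.1822  0.011 ]
side piston_a_center 0.52 [231. 220. 248. 247.] ztop0.048 enc [ 0.4633 -0.0597] R0.0158 mean [ 0.4622 -0.0596] box [ 0.4622 -0.06  ] [141. 141. 146.]
side piston_a_center 0.5 [238. 203. 256. 
[... 407 characters left out ...]
 0.27 [224. 142. 250. 167.] ztop0.057 enc [0.6648 0.2176] R0.0407 mean [0.6631 0.2171] box [0.6644 0.2182] [67. 75. 61.]
side end_stop 0.25 [190. 186. 206. 208.] ztop0.046 enc [0.463  0.1157] R0.0199 mean [0.4621 0.1148] box [0.4621 0.1156] [147. 146. 152.]
side tin 0.58 [224. 142. 248. 169.] ztop0.057 enc [0.6616 0.2167] R0.0391 mean [0.661  0.2152] box [0.6619 0.2168] [64. 73. 58.]
side tin 0.44 [189. 186. 205. 209.] ztop0.046 enc [0.4643 0.1162] R0.0210 mean [0.4626 0.1153] box [0.4635 0.1161] [143. 143. 147.]
side pad 255 175 226 [0.6567 0.1165 0.011 ]
side pad 277 192 275 [0.6496 0.0167 0.011 ]
side pad 301 212 347 [ 0.6427 -0.0828  0.011 ]
side pad 330 235 436 [ 0.6361 -0.1825  0.011 ]
```

Scene and side differ by about 6 mm in x, the same for every object, so I'll use close wrist views to settle it. First, the remaining pistons by depth segmentation.

```bash
cat >> h.py <<'E'
def blobs(cam,lo=.03,hi=.07,xr=(.2,.85),yr=(-.4,.4),fn=None):
    p,d,i=snap(cam,fn);W=cloud(d,i)
    m=((W[...,2]>lo)&(W[...,2]<hi)&(d>0)&(W[...,0]>xr[0])&(W[...,0]<xr[1])&(W[...,1]>yr[0])&(W[...,1]<yr[1])).astype(np.uint8)
    n,l,s,ce=cv2.connectedComponentsWithStats(m)
    for k in range(1,n):
        if s[k,4]<60: continue
        P=W[l==k];z=np.percentile(P[:,2],90);T=P[abs(P[:,2]-z)<.004]
        c,R=cv2.minEnclosingCircle(T[:,:2].astype(np.float32))
        print(cam,'px',ce[k].round(),s[k,4],'z%.3f'%np.median(T[:,2]),'enc',np.round(c,4),'R%.4f'%R,'box',((T[:,:2].min(0)+T[:,:2].max(0))/2).round(4),p[l==k].mean(0).round())
E
python3 - <<'E'
from h import *
for c in('scene','side'): blobs(c)
i=viewer.camera_info('wrist');o=ctrl.get_obs()
print('wristcam pos',-np.array(i['R']).T@i['t'],np.array(i['R']).round(3),i['fx'])
E
```

```text
scene px [253. 142.] 226 z0.055 enc [0.4442 0.2356] R0.0260 box [0.4449 0.2361] [209. 204. 205.]
scene px [234. 166.] 148 z0.045 enc [0.4666 0.1129] R0.0211 box [0.4678 0.1138] [222. 214. 214.]
scene px [316. 172.] 643 z0.055 enc [0.6682 0.2162] R0.0421 box [0.6691 0.2163] [106. 108.  92.]
scene px [192. 197.] 119 z0.047 enc [ 0.4677 -0.0625] R0.0158 box [ 0.4676 -0.0607] [215. 208. 208.]
scene px [220. 198.] 120 z0.047 enc [ 0.5289 -0.0208] R0.0162 box [ 0.5273 -0.0206] [ 30.  38. 229.]
scene px [133. 238.] 525 z0.049 enc [ 0.4587 -0.251 ] R0.0306 box [ 0.4591 -0.2502] [222. 214. 213.]
scene px [180. 281.] 384 z0.059 enc [ 0.6348 -0.2825] R0.0449 box [ 0.6348 -0.2813] [133. 131. 131.]
scene px [231. 321.] 474 z0.059 enc [ 0.7762 -0.2958] R0.0456 box [ 0.7763 -0.2958] [ 13. 108. 193.]
side px [235. 150.] 538 z0.057 enc [0.6632 0.2196] R0.0414 box [0.664  0.2186] [76. 80. 69.]
side px [163. 174.] 311 z0.056 enc [0.4389 0.2365] R0.0253 box [0.4391 0.2364] [163. 160. 164.]
side px [196. 193.] 193 z0.046 enc [0.463  0.1157] R0.0202 box [0.4629 0.1158] [170. 166. 169.]
side px [247. 210.] 135 z0.048 enc [ 0.5221 -0.0189] R0.0149 box [ 0.5223 -0.0189] [ 33.  36. 194.]
side px [409. 224.] 313 z0.060 enc [ 0.7734 -0.2943] R0.0453 box [ 0.7734 -0.2931] [ 21.  83. 158.]
side px [238. 230.] 172 z0.048 enc [ 0.4624 -0.0584] R0.0154 box [ 0.4621 -0.059 ] [164. 160. 163.]
side px [364. 249.] 371 z0.060 enc [ 0.631  -0.2777] R0.0452 box [ 0.631  -0.2797] [ 99.  99. 102.]
side px [294. 284.] 775 z0.050 enc [ 0.4547 -0.2489] R0.0307 box [ 0.4544 -0.2487] [175. 169. 172.]
wristcam pos [0.05831145 0.54960378 0.3847618 ] [[ 0.233  0.973 -0.   ]
 [ 0.943 -0.225  0.244]
 [ 0.237 -0.057 -0.97 ]] 299.85876424162547
```

Request:
carry_out:
  commands: [-1, 31.3, -29.9, 0, 0, 0, -1.336, -1, 31.3, -29.9, 0, 0, 0, -1.336, -1, 31.3, -29.9, 0, 0, 0, -1.336, -1, 31.3, -29.9, 0, 0, 0, -1.336, -1, 31.3, -29.9, 0, 0, 0, -1.336, -1, 31.3, -29.9, 0, 0, 0, -1.336, -1, 31.3, -29.9, 0, 0, 0, -1.336, -1, 31.3, -29.9, 0, 0, 0, -1.336, -1, 31.3, -29.9, 0, 0, 0, -1.336, -1, 31.3, -29.9, 0, 0, 0, -1.336, -1, 31.3, -29.9, 0, 0, 0, -1.336, -1, 31.3, -29.9, 0, 0, 0, -1.336]
  force: 20

```text
time_s: 1.9
ee_pos: [0.443, 0.2335, 0.2053]
eef_rot: [3.141, -0.0, -0.009]
force: [0.1, 0.3, -0.2]
grip_width: 0.0941
```

```bash
cat >> h.py <<'E'
def st():
    o=ctrl.get_obs();print('t%.2f'%o['time_s'],'tcp',o['ee_pos'].round(4),'rot',o['eef_rot'].round(3),'w%.4f'%o['grip_width'],'F',o['force'].round(1),'v%.3f'%abs(o['joint_vel']).max())
def pads(cam):
    p,d,i=snap(cam);W=cloud(d,i);R=np.array(i['R']);o=-R.T@i['t']
    m=((W[...,2]>.003)&(W[...,2]<.02)&(p.max(2)<60)&(d>0)).astype(np.uint8)
    n,l,s,ce=cv2.connectedComponentsWithStats(m)
    for k in range(1,n):
        if s[k,4]>150:
            q=cv2.findContours((l==k).astype(np.uint8),0,2)[0][0];(u,v),ax,an=cv2.fitEllipse(cv2.convexHull(q))
            r=R.T@[(u-i['cx'])/i['fx'],(v-i['cy'])/i['fy'],1];print(cam,'pad px',round(u),round(v),s[k,4],(o+r*(.011-o[2])/r[2]).round(4))
E
python3 - <<'E'
from h import *
st();blobs('wrist',fn='w1.png')
E
```

```text
t1.90 tcp [0.443  0.2335 0.2053] rot [ 3.141 -0.    -0.009] w0.0941 F [ 0.1  0.3 -0.2] v0.097
wrist px [448. 189.] 4732 z0.056 enc [0.6647 0.2162] R0.0406 box [0.6644 0.2161] [82. 79. 72.]
wrist px [256. 177.] 1587 z0.056 enc [0.4395 0.2345] R0.0252 box [0.4393 0.2347] [194. 183. 182.]
wrist px [276. 269.] 849 z0.046 enc [0.4636 0.1135] R0.0203 box [0.4631 0.1137] [185. 174. 174.]
wrist px [317. 351.] 199 z0.047 enc [ 0.522  -0.0127] R0.0115 box [ 0.522  -0.0106] [ 29.  31. 155.]
```

View pics/w1.png

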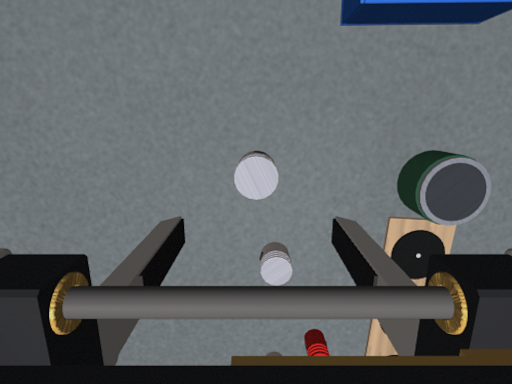

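C is at wrist (256,177), centred between the fingers; B, the red decoy and the tin are visible lower and to the right. Descending to grasp C.

Request:
carry_out:
  commands: [-1, -0.3, 0.1, -4, 0, 0, 0.009, -1, -0.3, 0.1, -8, 0, 0, 0.009, -1, -0.3, 0.1, -12, 0, 0, 0.009, -1, -0.3, 0.1, -15, 0, 0, 0.009, -1, -0.3, 0.1, -17.5, 0, 0, 0.009, -1, -0.3, 0.1, -19.1, 0, 0, 0.009, -1, -0.3, 0.1, -19.1, 0, 0, 0.009, 1, -0.3, 0.1, -19.1, 0, 0, 0.009, 1, -0.3, 0.1, -19.1, 0, 0, 0.009, 1, -0.3, 0.1, -19.1, 0, 0, 0.009, 1, -0.3, 0.1, -19.1, 0, 0, 0.009, 1, -0.3, 0.1, -19.1, 0, 0, 0.009]
  force: 20

```text
time_s: 2.95
ee_pos: [0.439, 0.2361, 0.0151]
eef_rot: [-3.141, -0.001, 0.007]
force: [0.2, 0.1, -0.2]
grip_width: 0.064
```

```bash
python3 - <<'E'
from h import *
st()
E
```

```text
t2.95 tcp [0.439  0.2361 0.0151] rot [-3.141e+00 -1.000e-03  7.000e-03] w0.0640 F [ 0.2  0.1 -0.2] v0.007
```

Request:
carry_out:
  commands: [1, 0, 0, 0, 0, 0, 0, 1, 0, 0, 0, 0, 0, 0, 1, 0, 0, 0, 0, 0, 0, 1, 0, 0, 0, 0, 0, 0, 1, 0, 0, 0, 0, 0, 0, 1, 0, 0, 0, 0, 0, 0, 1, 0, 0, 1, 0, 0, 0, 1, 0, 0, 3, 0, 0, 0, 1, 0, 0, 6, 0, 0, 0, 1, 0, 0, 9, 0, 0, 0, 1, 0, 0, 11, 0, 0, 0, 1, 0, 0, 12, 0, 0, 0]
  force: 20

```text
time_s: 3.95
ee_pos: [0.4396, 0.2364, 0.1382]
eef_rot: [-3.14, -0.004, 0.007]
force: [-0.2, 0.4, -1.2]
grip_width: 0.0499
```

```bash
python3 - <<'E'
from h import *
st();blobs('wrist',lo=.09,hi=.25,fn='w2.png')
E
```

```text
t3.95 tcp [0.4396 0.2364 0.1382] rot [-3.14  -0.004  0.007] w0.0499 F [-0.2  0.4 -1.2] v0.219
wrist px [257. 252.] 16172 z0.248 enc [0.438  0.2673] R0.0482 box [0.438  0.2644] [109. 105. 106.]
wrist px [ 11. 274.] 749 z0.249 enc [0.3773 0.2621] R0.0066 box [0.3773 0.2619] [57. 58. 60.]
wrist px [502. 274.] 529 z0.249 enc [0.4985 0.2625] R0.0064 box [0.4985 0.2626] [70. 72. 74.]
wrist px [ 15. 343.] 1468 z0.244 enc [0.3664 0.2403] R0.0097 box [0.3659 0.2403] [61. 63. 66.]
wrist px [173. 336.] 1050 z0.247 enc [0.4123 0.2454] R0.0084 box [0.412  0.2454] [42. 43. 45.]
wrist px [342. 336.] 1036 z0.247 enc [0.4641 0.2456] R0.0084 box [0.4642 0.2455] [57. 58. 60.]
wrist px [498. 343.] 1281 z0.243 enc [0.5103 0.2401] R0.0093 box [0.5106 0.2401] [80. 83. 86.]
```

Request:
carry_out:
  commands: [1, 1, -1.6, 0, 0, 0, 0, 1, 2.7, -4.1, 0, 0, 0, 0, 1, 4.5, -7, 0, 0, 0, 0, 1, 6.5, -10.2, 0, 0, 0, 0, 1, 8.6, -13.4, 0, 0, 0, 0, 1, 10.6, -16.6, 0, 0, 0, 0, 1, 12.6, -19.8, 0, 0, 0, 0, 1, 14.7, -23, 0, 0, 0, 0, 1, 16.7, -26.2, 0, 0, 0, 0, 1, 18.4, -28.7, 0, 0, 0, 0, 1, 19.6, -30.6, 0, 0, 0, 0, 1, 20.4, -31.9, 0, 0, 0, 0]

```text
time_s: 5.0
ee_pos: [0.644, -0.0847, 0.1363]
eef_rot: [-3.139, -0.002, 0.005]
force: [-0.3, -0.6, -2.0]
grip_width: 0.0496
```

```bash
python3 - <<'E'
from h import *
st();snap('wrist','w3.png');pads('wrist');pads('wrist');st()
E
```

```text
t5.00 tcp [ 0.644  -0.0847  0.1363] rot [-3.139e+00 -2.000e-03  5.000e-03] w0.0496 F [-0.3 -0.6 -2. ] v0.364
wrist pad px 275 -18 152 [0.658  0.0986 0.011 ]
wrist pad px 266 78 4452 [0.6516 0.0179 0.011 ]
wrist pad px 259 180 2422 [ 0.6447 -0.082   0.011 ]
wrist pad px 275 -9 235 [0.658 0.093 0.011]
wrist pad px 267 80 4425 [0.6515 0.0179 0.011 ]
wrist pad px 259 182 2325 [ 0.6447 -0.0818  0.011 ]
t5.15 tcp [ 0.6433 -0.0831  0.1365] rot [-3.139e+00 -2.000e-03  5.000e-03] w0.0496 F [-0.   2.1 -1.6] v0.030
```

View pics/w3.png

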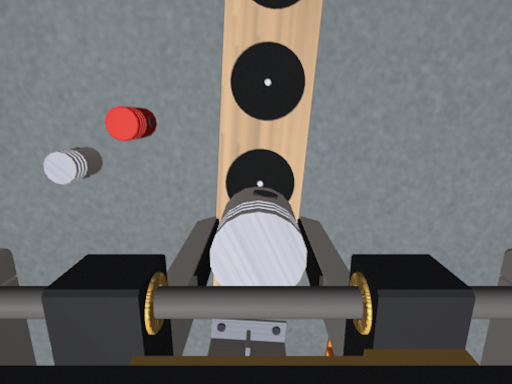

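Wrist (267,82) is the white dot of pad 2 and (260,184) that of pad 3, directly under the held piston. Lowering.

Request:
carry_out:
  commands: [1, 0.2, 0.2, -1, 0, 0, 0, 1, 0.2, 0.2, -3, 0, 0, 0, 1, 0.2, 0.2, -5, 0, 0, 0, 1, 0.2, 0.2, -7, 0, 0, 0, 1, 0.2, 0.2, -8.5, 0, 0, 0, 1, 0.2, 0.2, -9.5, 0, 0, 0, 1, 0.2, 0.2, -10.2, 0, 0, 0, 1, 0.2, 0.2, -10.5, 0, 0, 0, 1, 0.2, 0.2, -10.7, 0, 0, 0, 1, 0.2, 0.2, -10.8, 0, 0, 0, 1, 0.2, 0.2, -10.8, 0, 0, 0]

```text
time_s: 6.07
ee_pos: [0.6456, -0.0811, 0.029]
eef_rot: [-3.139, -0.003, 0.005]
force: [-0.4, 0.0, -1.8]
grip_width: 0.0496
```

```bash
python3 - <<'E'
from h import *
st()
E
```

```text
t6.07 tcp [ 0.6456 -0.0811  0.029 ] rot [-3.139e+00 -3.000e-03  5.000e-03] w0.0496 F [-0.4  0.  -1.8] v0.003
```

Request:
carry_out:
  commands: [1, 0, 0, -0.1, 0, 0, 0, 1, 0, 0, -0.2, 0, 0, 0, 1, 0, 0, -0.25, 0, 0, 0, 1, 0, 0, -0.3, 0, 0, 0, 1, 0, 0, -0.35, 0, 0, 0, 1, 0, 0, -0.35, 0, 0, 0]

```text
time_s: 6.57
ee_pos: [0.6458, -0.0811, 0.0266]
eef_rot: [-3.139, -0.003, 0.006]
force: [-4.8, 1.5, 8.8]
grip_width: 0.0497
```

```bash
python3 - <<'E'
from h import *
st()
E
```

```text
t6.57 tcp [ 0.6458 -0.0811  0.0266] rot [-3.139e+00 -3.000e-03  6.000e-03] w0.0497 F [-4.8  1.5  8.8] v0.002
```

Request:
carry_out:
  commands: [-0.5, 0, 0, 0, 0, 0, 0, -0.5, 0, 0, 0, 0, 0, 0, -0.5, 0, 0, 0, 0, 0, 0, -0.5, 0, 0, 0, 0, 0, 0, -0.5, 0, 0, 0, 0, 0, 0, -0.5, 0, 0, 1, 0, 0, 0, -0.5, 0, 0, 3, 0, 0, 0, -0.5, 0, 0, 6, 0, 0, 0, -0.5, 0, 0, 9, 0, 0, 0, -0.7, 0, 0, 12, 0, 0, 0, -1, -3, -2.6, 13, 0, 0, 0, -1, -6, -5.3, 13, 0, 0, 0]

```text
time_s: 7.57
ee_pos: [0.5866, -0.1339, 0.1604]
eef_rot: [-3.141, -0.009, 0.008]
force: [0.8, -1.6, -0.4]
grip_width: 0.0874
```

```bash
python3 - <<'E'
from h import *
st()
for c in('scene','side'): blobs(c,xr=(.55,.7),yr=(-.2,.15),lo=.03,hi=.08,fn=c+'2.png');pads(c)
E
```

```text
t7.57 tcp [ 0.5866 -0.1339  0.1604] rot [-3.141 -0.009  0.008] w0.0874 F [ 0.8 -1.6 -0.4] v0.999
scene px [244. 228.] 482 z0.066 enc [ 0.649  -0.0816] R0.0255 box [ 0.6488 -0.0815] [209. 205. 207.]
scene pad px 293 199 297 [0.6624 0.117  0.011 ]
scene pad px 270 218 360 [0.6557 0.0168 0.011 ]
scene pad px 215 264 525 [ 0.6421 -0.1822  0.011 ]
side px [302. 199.] 441 z0.067 enc [ 0.6444 -0.0809] R0.0259 box [ 0.6436 -0.0804] [163. 161. 167.]
side pad px 255 175 226 [0.6567 0.1162 0.011 ]
side pad px 277 192 241 [0.6492 0.0169 0.011 ]
side pad px 330 235 435 [ 0.6362 -0.1825  0.011 ]
```

C stands within 1–2 mm of pad 3's centre in both cameras. Next is D.

Request:
carry_out:
  commands: [-1, -4, -3.5, 1.5, 0, 0, 0, -1, -8, -7, 3, 0, 0, 0, -1, -11, -9.6, 4, 0, 0, 0, -1, -13.2, -11.5, 4, 0, 0, 0, -1, -13.2, -11.5, 4, 0, 0, 0, -1, -13.2, -11.5, 4, 0, 0, 0]

```text
time_s: 8.27
ee_pos: [0.4529, -0.2511, 0.1988]
eef_rot: [-3.14, -0.006, 0.002]
force: [1.1, 0.6, 0.4]
grip_width: 0.0938
```

```bash
python3 - <<'E'
from h import *
st();blobs('wrist',xr=(.4,.55),yr=(-.35,.05),hi=.06);st()
E
```

```text
t8.27 tcp [ 0.4529 -0.2511  0.1988] rot [-3.14e+00 -6.00e-03  2.00e-03] w0.0938 F [1.1 0.6 0.4] v0.065
wrist px [268.   4.] 225 z0.048 enc [ 0.4628 -0.0719] R0.0114 box [ 0.4628 -0.0742] [150. 143. 144.]
wrist px [260. 179.] 2233 z0.050 enc [ 0.4544 -0.2519] R0.0300 box [ 0.4546 -0.2516] [190. 179. 178.]
t8.32 tcp [ 0.454  -0.25    0.1983] rot [-3.14e+00 -6.00e-03  3.00e-03] w0.0940 F [-0.3  0.3 -0.2] v0.043
```

Request:
carry_out:
  commands: [-1, 0.05, -0.1, -4, 0, 0, 0, -1, 0.05, -0.1, -8, 0, 0, 0, -1, 0.05, -0.1, -12, 0, 0, 0, -1, 0.05, -0.1, -15, 0, 0, 0, -1, 0.05, -0.1, -17.2, 0, 0, 0, -1, 0.05, -0.1, -18.3, 0, 0, 0, -1, 0.05, -0.1, -18.3, 0, 0, 0, 1, 0.05, -0.1, -18.3, 0, 0, 0, 1, 0.05, -0.1, -18.3, 0, 0, 0, 1, 0.05, -0.1, -18.3, 0, 0, 0, 1, 0.05, -0.1, -18.3, 0, 0, 0, 1, 0.05, -0.1, -18.3, 0, 0, 0]

```text
time_s: 9.32
ee_pos: [0.4549, -0.2512, 0.0162]
eef_rot: [-3.14, -0.007, 0.003]
force: [0.2, 0.3, 0.7]
grip_width: 0.0637
```

```bash
python3 - <<'E'
from h import *
st()
E
```

```text
t9.32 tcp [ 0.4549 -0.2512  0.0162] rot [-3.14e+00 -7.00e-03  3.00e-03] w0.0637 F [0.2 0.3 0.7] v0.005
```

Request:
carry_out:
  commands: [1, 0, 0, 0, 0, 0, 0, 1, 0, 0, 0, 0, 0, 0, 1, 0, 0, 0, 0, 0, 0, 1, 0, 0, 0, 0, 0, 0, 1, 0, 0, 1, 0, 0, 0, 1, 0, 0, 3, 0, 0, 0, 1, 0, 0, 6, 0, 0, 0, 1, 0, 0, 9, 0, 0, 0, 1, 0, 0, 11, 0, 0, 0, 1, 0, 0, 12, 0, 0, 0, 1, 0, 0, 12, 0, 0, 0]
  force: 25

```text
time_s: 10.23
ee_pos: [0.4555, -0.2517, 0.1383]
eef_rot: [3.141, -0.01, 0.003]
force: [-0.2, 0.7, -2.4]
grip_width: 0.0597
```

```bash
python3 - <<'E'
from h import *
st()
E
```

```text
t10.23 tcp [ 0.4555 -0.2517  0.1383] rot [ 3.141e+00 -1.000e-02  3.000e-03] w0.0597 F [-0.2  0.7 -2.4] v0.049
```

Request:
carry_out:
  commands: [1, 1, 0.4, 0, 0, 0, 0, 1, 3, 1.2, 0, 0, 0, 0, 1, 6, 2.3, 0, 0, 0, 0, 1, 9, 3.4, 0, 0, 0, 0, 1, 12, 4.6, 0, 0, 0, 0, 1, 15, 5.7, 0, 0, 0, 0, 1, 17.2, 6.6, 0, 0, 0, 0, 1, 18.3, 7, 0, 0.003, 0, 0, 1, 18.3, 7, 0, 0, 0.003, 0, 1, 18.3, 7, 0, 0, 0.003, 0]

```text
time_s: 11.07
ee_pos: [0.6382, -0.181, 0.1361]
eef_rot: [3.141, -0.004, 0.004]
force: [-0.1, -0.9, -1.2]
grip_width: 0.0594
```

```bash
python3 - <<'E'
from h import *
st();pads('wrist');blobs('wrist',xr=(.6,.7),yr=(-.12,-.04));st()
E
```

```text
t11.07 tcp [ 0.6382 -0.181   0.1361] rot [ 3.141 -0.004  0.004] w0.0594 F [-0.1 -0.9 -1.2] v0.034
wrist pad px 274 -15 402 [0.6516 0.0011 0.011 ]
wrist pad px 266 83 1107 [ 0.6447 -0.0821  0.011 ]
wrist pad px 258 185 1559 [ 0.638 -0.182  0.011]
wrist px [267.  76.] 3365 z0.067 enc [ 0.6444 -0.0828] R0.0251 box [ 0.6449 -0.0826] [194. 182. 182.]
t11.17 tcp [ 0.6377 -0.1818  0.1374] rot [ 3.141e+00 -5.000e-03  2.000e-03] w0.0595 F [-0. -1. -2.] v0.017
```

Request:
carry_out:
  commands: [1, 0.05, 0, -1, 0, 0, 0, 1, 0.05, 0, -3, 0, 0, 0, 1, 0.05, 0, -5, 0, 0, 0, 1, 0.05, 0, -7, 0, 0, 0, 1, 0.05, 0, -8.5, 0, 0, 0, 1, 0.05, 0, -9.5, 0, 0, 0, 1, 0.05, 0, -10.2, 0, 0, 0, 1, 0.05, 0, -10.5, 0, 0, 0, 1, 0.05, 0, -10.7, 0, 0, 0, 1, 0.05, 0, -10.85, 0, 0, 0, 1, 0.05, 0, -10.95, 0, 0, 0, 1, 0.05, 0, -11, 0, 0, 0]

```text
time_s: 12.17
ee_pos: [0.6385, -0.1819, 0.0278]
eef_rot: [3.141, -0.006, 0.002]
force: [0.1, -0.2, -3.0]
grip_width: 0.0596
```

```bash
python3 - <<'E'
from h import *
st()
E
```

```text
t12.17 tcp [ 0.6385 -0.1819  0.0278] rot [ 3.141e+00 -6.000e-03  2.000e-03] w0.0596 F [ 0.1 -0.2 -3. ] v0.010
```

Request:
carry_out:
  commands: [1, 0, 0, -0.05, 0, 0, 0, 1, 0, 0, -0.1, 0, 0, 0, 1, 0, 0, -0.1, 0, 0, 0]

```text
time_s: 12.42
ee_pos: [0.6387, -0.182, 0.0274]
eef_rot: [3.141, -0.007, 0.002]
force: [-0.5, 0.0, 1.4]
grip_width: 0.0597
```

```bash
python3 - <<'E'
from h import *
st()
E
```

```text
t12.42 tcp [ 0.6387 -0.182   0.0274] rot [ 3.141e+00 -7.000e-03  2.000e-03] w0.0597 F [-0.5  0.   1.4] v0.002
```

Request:
carry_out:
  commands: [-0.7, 0, 0, 0, 0, 0, 0, -0.7, 0, 0, 0, 0, 0, 0, -0.7, 0, 0, 0, 0, 0, 0, -0.7, 0, 0, 0, 0, 0, 0, -0.7, 0, 0, 0, 0, 0, 0, -0.7, 0, 0, 1, 0, 0, 0, -0.7, 0, 0, 3, 0, 0, 0, -0.7, 0, 0, 6, 0, 0, 0, -0.7, 0, 0, 9, 0, 0, 0, -0.7, 0, 0, 12, 0, 0, 0, -0.4, -3, 2, 14, 0, 0, 0, -0.4, -6, 4, 16, 0, 0, 0]

```text
time_s: 13.42
ee_pos: [0.5783, -0.142, 0.1888]
eef_rot: [3.14, -0.008, 0.001]
force: [0.2, -0.2, 0.3]
grip_width: 0.07
```

Request:
carry_out:
  commands: [-0.4, -4, 2.8, 1, 0, 0, 0, -0.4, -7, 5, 1, 0, 0, 0, -0.4, -10, 7, 1, 0, 0, 0, -0.4, -12, 8.3, 1, 0, 0, 0, -0.4, -12, 8.3, 1, 0, 0, 0, -0.4, -12, 8.3, 1, 0, 0, 0]

```text
time_s: 13.92
ee_pos: [0.4583, -0.0587, 0.2002]
eef_rot: [3.14, -0.01, 0.002]
force: [-0.9, -0.1, -0.6]
grip_width: 0.0659
```

```bash
python3 - <<'E'
from h import *
st();blobs('wrist',xr=(.4,.56),yr=(-.35,.15),hi=.06,fn='w5.png');st()
for c in('scene','side'): blobs(c,xr=(.55,.7),yr=(-.23,.15),lo=.03,hi=.08)
E
```

```text
t13.92 tcp [ 0.4583 -0.0587  0.2002] rot [ 3.14e+00 -1.00e-02  2.00e-03] w0.0659 F [-0.9 -0.1 -0.6] v0.051
wrist px [263.  15.] 1142 z0.046 enc [0.4635 0.1131] R0.0201 box [0.4635 0.1071] [193. 182. 182.]
wrist px [315. 145.] 622 z0.048 enc [ 0.5231 -0.0224] R0.0150 box [ 0.523  -0.0225] [ 52.  55. 213.]
wrist px [261. 180.] 570 z0.048 enc [ 0.463  -0.0618] R0.0149 box [ 0.4629 -0.0616] [195. 184. 183.]
t13.97 tcp [ 0.4589 -0.0592  0.1999] rot [ 3.14e+00 -1.00e-02  2.00e-03] w0.0656 F [ 0.4  0.1 -0.4] v0.034
scene px [244. 228.] 481 z0.066 enc [ 0.6485 -0.0817] R0.0254 box [ 0.6489 -0.0813] [205. 201. 202.]
scene px [214. 253.] 691 z0.060 enc [ 0.6403 -0.1812] R0.0309 box [ 0.6415 -0.181 ] [213. 207. 208.]
side px [302. 199.] 444 z0.067 enc [ 0.6434 -0.0798] R0.0253 box [ 0.6439 -0.0799] [160. 159. 165.]
side px [331. 223.] 628 z0.061 enc [ 0.6376 -0.18  ] R0.0307 box [ 0.6376 -0.1795] [164. 161. 166.]
```

View pics/w5.png

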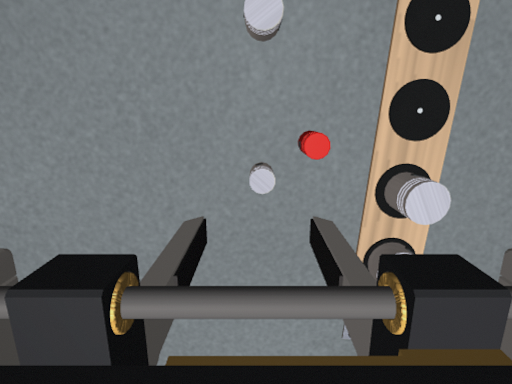

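A is at (262,180) in the wrist view, and the red decoy at (315,145) is clear of the finger path. D and C both stand on their pads. Grasping A.

Request:
carry_out:
  commands: [-0.4, 0.4, -0.2, -4, 0, 0.008, 0, -0.4, 0.4, -0.2, -8, 0, 0.008, 0, -0.4, 0.4, -0.2, -12, 0, 0.008, 0, -0.4, 0.4, -0.2, -15, 0, 0.008, 0, -0.4, 0.4, -0.2, -17.4, 0, 0.008, 0, -0.4, 0.4, -0.2, -18.5, 0, 0.008, 0, -0.4, 0.4, -0.2, -18.5, 0, 0.008, 0, 1, 0.4, -0.2, -18.5, 0, 0.008, 0, 1, 0.4, -0.2, -18.5, 0, 0.008, 0, 1, 0.4, -0.2, -18.5, 0, 0.008, 0, 1, 0.4, -0.2, -18.5, 0, 0.008, 0, 1, 0.4, -0.2, -18.5, 0, 0.008, 0]
  force: 15

```text
time_s: 15.07
ee_pos: [0.4635, -0.0616, 0.0147]
eef_rot: [3.14, -0.001, 0.001]
force: [0.1, 0.3, -0.4]
grip_width: 0.0361
```

```bash
python3 - <<'E'
from h import *
st()
E
```

```text
t15.07 tcp [ 0.4635 -0.0616  0.0147] rot [ 3.14e+00 -1.00e-03  1.00e-03] w0.0361 F [ 0.1  0.3 -0.4] v0.004
```

Request:
carry_out:
  commands: [1, 0, 0, 0, 0, 0, 0, 1, 0, 0, 0, 0, 0, 0, 1, 0, 0, 0, 0, 0, 0, 1, 0, 0, 0, 0, 0, 0, 1, 0, 0, 1, 0, 0, 0, 1, 0, 0, 3, 0, 0, 0, 1, 0, 0, 6, 0, 0, 0, 1, 0, 0, 9, 0, 0, 0, 1, 0, 0, 11, 0, 0, 0, 1, 0, 0, 12, 0, 0, 0, 1, 0, 0, 12, 0, 0, 0]
  force: 15

```text
time_s: 15.98
ee_pos: [0.4642, -0.0618, 0.1368]
eef_rot: [3.139, -0.005, 0.001]
force: [-0.6, -0.4, -1.1]
grip_width: 0.0299
```

```bash
python3 - <<'E'
from h import *
st()
E
```

```text
t15.98 tcp [ 0.4642 -0.0618  0.1368] rot [ 3.139e+00 -5.000e-03  1.000e-03] w0.0299 F [-0.6 -0.4 -1.1] v0.053
```

Request:
carry_out:
  commands: [1, 1, 0.9, 0, 0, 0, 0, 1, 3, 2.8, 0, 0, 0, 0, 1, 5.5, 5.1, 0, 0, 0, 0, 1, 8, 7.4, 0, 0, 0, 0, 1, 10.5, 9.7, 0, 0, 0, 0, 1, 13, 12, 0, 0, 0, 0, 1, 15.5, 14.3, 0, 0, 0, 0, 1, 17.5, 16.1, 0, 0, 0, 0, 1, 19, 17.5, 0, 0, 0, 0, 1, 19.4, 17.9, 0, 0, 0, 0, 1, 19.4, 17.9, 0, 0, 0, 0, 1, 19.4, 17.9, 0, 0, 0, 0]

```text
time_s: 16.98
ee_pos: [0.6575, 0.1172, 0.1353]
eef_rot: [3.139, -0.003, 0.001]
force: [-0.6, -0.4, -0.2]
grip_width: 0.0297
```

```bash
python3 - <<'E'
from h import *
st();pads('wrist');st()
E
```

```text
t16.98 tcp [0.6575 0.1172 0.1353] rot [ 3.139e+00 -3.000e-03  1.000e-03] w0.0297 F [-0.6 -0.4 -0.2] v0.028
wrist pad px 259 183 3004 [0.6584 0.1177 0.011 ]
wrist pad px 255 274 841 [0.654  0.0136 0.011 ]
wrist pad px 248 345 775 [ 0.6448 -0.0814  0.011 ]
t17.03 tcp [0.6575 0.1168 0.1359] rot [ 3.139e+00 -3.000e-03  1.000e-03] w0.0297 F [-1.1 -0.3 -0.6] v0.018
```

Request:
carry_out:
  commands: [1, 0.1, 0.05, -1, 0, 0, 0, 1, 0.1, 0.05, -3, 0, 0, 0, 1, 0.1, 0.05, -5, 0, 0, 0, 1, 0.1, 0.05, -7, 0, 0, 0, 1, 0.1, 0.05, -8.5, 0, 0, 0, 1, 0.1, 0.05, -9.5, 0, 0, 0, 1, 0.1, 0.05, -10.2, 0, 0, 0, 1, 0.1, 0.05, -10.5, 0, 0, 0, 1, 0.1, 0.05, -10.7, 0, 0, 0, 1, 0.1, 0.05, -10.85, 0, 0, 0, 1, 0.1, 0.05, -10.95, 0, 0, 0, 1, 0.1, 0.05, -11, 0, 0, 0]

```text
time_s: 18.03
ee_pos: [0.6588, 0.1173, 0.0263]
eef_rot: [3.139, -0.004, 0.001]
force: [0.2, -0.5, -0.3]
grip_width: 0.0296
```

```bash
python3 - <<'E'
from h import *
st()
E
```

```text
t18.03 tcp [0.6588 0.1173 0.0263] rot [ 3.139e+00 -4.000e-03  1.000e-03] w0.0296 F [ 0.2 -0.5 -0.3] v0.009
```

Request:
carry_out:
  commands: [1, 0, 0, -0.05, 0, 0, 0, 1, 0, 0, -0.1, 0, 0, 0, 1, 0, 0, -0.12, 0, 0, 0, 1, 0, 0, -0.12, 0, 0, 0]

```text
time_s: 18.37
ee_pos: [0.659, 0.1173, 0.0261]
eef_rot: [3.139, -0.005, 0.001]
force: [-2.4, -0.9, 5.7]
grip_width: 0.0296
```

```bash
python3 - <<'E'
from h import *
st()
E
```

```text
t18.37 tcp [0.659  0.1173 0.0261] rot [ 3.139e+00 -5.000e-03  1.000e-03] w0.0296 F [-2.4 -0.9  5.7] v0.001
```

Request:
carry_out:
  commands: [-0.2, 0, 0, 0, 0, 0, 0, -0.2, 0, 0, 0, 0, 0, 0, -0.2, 0, 0, 0, 0, 0, 0, -0.2, 0, 0, 0, 0, 0, 0, -0.2, 0, 0, 0, 0, 0, 0, -0.2, 0, 0, 1, 0, 0, 0, -0.2, 0, 0, 3, 0, 0, 0, -0.2, 0, 0, 6, 0, 0, 0, -0.2, 0, 0, 9, 0, 0, 0, -0.6, 0, 0, 12, 0, 0, 0, -0.6, -3, 0, 14, 0, 0, 0, -0.6, -6, 0, 16, 0, 0, 0]

```text
time_s: 19.37
ee_pos: [0.5987, 0.1172, 0.1877]
eef_rot: [3.139, -0.006, 0.0]
force: [0.0, 0.6, 0.2]
grip_width: 0.0725
```

Request:
carry_out:
  commands: [-0.6, -4, -0.1, 1, 0, 0, 0, -0.6, -8, -0.2, 1, 0, 0, 0, -0.6, -11, -0.3, 1, 0, 0, 0, -0.6, -13.2, -0.4, 1, 0, 0, 0, -0.6, -13.4, -0.4, 1, 0, 0, 0, -0.6, -13.4, -0.4, 1, 0, 0, 0, -0.6, -13.4, -0.4, 1, 0, 0, 0]

```text
time_s: 19.95
ee_pos: [0.4654, 0.1132, 0.1984]
eef_rot: [3.139, -0.008, 0.0]
force: [0.6, -0.4, -0.5]
grip_width: 0.0756
```

```bash
python3 - <<'E'
from h import *
st();blobs('wrist',xr=(.4,.56),yr=(-.1,.2),hi=.06,fn='w6.png');st()
for c in('scene','side'): blobs(c,xr=(.6,.7),yr=(.05,.15),lo=.03,hi=.08)
E
```

```text
t19.95 tcp [0.4654 0.1132 0.1984] rot [ 3.139 -0.008  0.   ] w0.0756 F [ 0.6 -0.4 -0.5] v0.026
wrist px [256. 177.] 984 z0.046 enc [0.4636 0.1134] R0.0201 box [0.4634 0.1131] [201. 189. 188.]
wrist px [303. 278.] 346 z0.048 enc [ 0.5232 -0.0197] R0.0144 box [ 0.5232 -0.0146] [ 38.  41. 191.]
t20.00 tcp [0.4655 0.1132 0.1981] rot [ 3.139 -0.007  0.   ] w0.0746 F [0.1 0.6 0.2] v0.015
scene px [294. 188.] 160 z0.058 enc [0.6612 0.1187] R0.0168 box [0.661  0.1172] [197. 192. 193.]
side px [254. 164.] 144 z0.059 enc [0.6572 0.1191] R0.0156 box [0.6577 0.1198] [148. 148. 153.]
```

Request:
carry_out:
  commands: [-0.6, -0.2, 0, -4, 0, 0.007, 0, -0.6, -0.2, 0, -8, 0, 0.007, 0, -0.6, -0.2, 0, -12, 0, 0.007, 0, -0.6, -0.2, 0, -15, 0, 0.007, 0, -0.6, -0.2, 0, -17.4, 0, 0.007, 0, -0.6, -0.2, 0, -18.4, 0, 0.007, 0, -0.6, -0.2, 0, -18.4, 0, 0.007, 0, 1, -0.2, 0, -18.4, 0, 0.007, 0, 1, -0.2, 0, -18.4, 0, 0.007, 0, 1, -0.2, 0, -18.4, 0, 0.007, 0, 1, -0.2, 0, -18.4, 0, 0.007, 0, 1, -0.2, 0, -18.4, 0, 0.007, 0]
  force: 15

```text
time_s: 21.1
ee_pos: [0.4638, 0.1132, 0.0144]
eef_rot: [3.139, -0.0, 0.0]
force: [-0.8, -0.8, 0.3]
grip_width: 0.0455
```

```bash
python3 - <<'E'
from h import *
st()
E
```

```text
t21.10 tcp [0.4638 0.1132 0.0144] rot [ 3.139 -0.     0.   ] w0.0455 F [-0.8 -0.8  0.3] v0.007
```

Request:
carry_out:
  commands: [1, 0, 0, 0, 0, 0, 0, 1, 0, 0, 0, 0, 0, 0, 1, 0, 0, 0, 0, 0, 0, 1, 0, 0, 0, 0, 0, 0, 1, 0, 0, 1, 0, 0, 0, 1, 0, 0, 3, 0, 0, 0, 1, 0, 0, 6, 0, 0, 0, 1, 0, 0, 9, 0, 0, 0, 1, 0, 0, 11, 0, 0, 0, 1, 0, 0, 12, 0, 0, 0, 1, 0, 0, 12, 0, 0, 0]
  force: 18

```text
time_s: 22.02
ee_pos: [0.4646, 0.1134, 0.1365]
eef_rot: [3.14, -0.004, 0.0]
force: [0.2, 0.6, -1.6]
grip_width: 0.0398
```

```bash
python3 - <<'E'
from h import *
st()
E
```

```text
t22.02 tcp [0.4646 0.1134 0.1365] rot [ 3.14  -0.004  0.   ] w0.0398 F [ 0.2  0.6 -1.6] v0.055
```

Request:
carry_out:
  commands: [1, 1, -0.5, 0, 0, 0, 0, 1, 3, -1.5, 0, 0, 0, 0, 1, 6, -3.1, 0, 0, 0, 0, 1, 9, -4.6, 0, 0, 0, 0, 1, 12, -6.2, 0, 0, 0, 0, 1, 15, -7.7, 0, 0, 0, 0, 1, 17.5, -9, 0, 0, 0, 0, 1, 18.7, -9.6, 0, 0, 0, 0, 1, 18.7, -9.6, 0, 0, 0, 0, 1, 18.7, -9.6, 0, 0, 0, 0]

```text
time_s: 22.85
ee_pos: [0.6512, 0.0168, 0.1339]
eef_rot: [3.14, -0.001, -0.001]
force: [0.3, 0.7, -0.6]
grip_width: 0.0399
```

```bash
python3 - <<'E'
from h import *
st();pads('wrist');blobs('wrist',xr=(.6,.7),yr=(.06,.16),hi=.07);st()
E
```

```text
t22.85 tcp [0.6512 0.0168 0.1339] rot [ 3.14e+00 -1.00e-03 -1.00e-03] w0.0399 F [ 0.3  0.7 -0.6] v0.040
wrist pad px 274 -25 322 [0.6645 0.2053 0.011 ]
wrist pad px 266 81 3257 [0.6584 0.1176 0.011 ]
wrist pad px 259 183 2601 [0.6516 0.018  0.011 ]
wrist pad px 248 345 390 [ 0.638  -0.1807  0.011 ]
wrist px [267.  77.] 1182 z0.059 enc [0.6578 0.117 ] R0.0150 box [0.6577 0.117 ] [205. 193. 193.]
t22.95 tcp [0.6508 0.0176 0.1353] rot [ 3.14e+00 -2.00e-03  0.00e+00] w0.0397 F [-0.8  1.1 -2. ] v0.019
```

Request:
carry_out:
  commands: [1, 0.1, 0, -1, 0, 0, 0, 1, 0.1, 0, -3, 0, 0, 0, 1, 0.1, 0, -5, 0, 0, 0, 1, 0.1, 0, -7, 0, 0, 0, 1, 0.1, 0, -8.5, 0, 0, 0, 1, 0.1, 0, -9.5, 0, 0, 0, 1, 0.1, 0, -10.2, 0, 0, 0, 1, 0.1, 0, -10.5, 0, 0, 0, 1, 0.1, 0, -10.7, 0, 0, 0, 1, 0.1, 0, -10.85, 0, 0, 0, 1, 0.1, 0, -10.95, 0, 0, 0, 1, 0.1, 0, -11, 0, 0, 0]

```text
time_s: 23.95
ee_pos: [0.6521, 0.0176, 0.0258]
eef_rot: [3.14, -0.003, 0.0]
force: [-0.0, 0.3, -1.2]
grip_width: 0.0396
```

```bash
python3 - <<'E'
from h import *
st()
E
```

```text
t23.95 tcp [0.6521 0.0176 0.0258] rot [ 3.14e+00 -3.00e-03  0.00e+00] w0.0396 F [-0.   0.3 -1.2] v0.008
```

Request:
carry_out:
  commands: [1, 0, 0, -0.05, 0, 0, 0, 1, 0, 0, -0.07, 0, 0, 0, 1, 0, 0, -0.08, 0, 0, 0]

```text
time_s: 24.2
ee_pos: [0.6523, 0.0176, 0.0257]
eef_rot: [3.14, -0.004, 0.0]
force: [-3.1, 0.2, 6.8]
grip_width: 0.0397
```

```bash
python3 - <<'E'
from h import *
st()
E
```

```text
t24.20 tcp [0.6523 0.0176 0.0257] rot [ 3.14  -0.004  0.   ] w0.0397 F [-3.1  0.2  6.8] v0.002
```

Contact made. Release, rise and back off.

Request:
carry_out:
  commands: [-0.4, 0, 0, 0, 0, 0, 0, -0.4, 0, 0, 0, 0, 0, 0, -0.4, 0, 0, 0, 0, 0, 0, -0.4, 0, 0, 0, 0, 0, 0, -0.4, 0, 0, 0, 0, 0, 0, -0.4, 0, 0, 1, 0, 0, 0, -0.4, 0, 0, 3, 0, 0, 0, -0.4, 0, 0, 6, 0, 0, 0, -0.4, 0, 0, 9, 0, 0, 0, -0.4, 0, 0, 13, 0, 0, 0, -0.4, 0, 0, 17, 0, 0, 0, -0.4, 0, 0, 21, 0, 0, 0]

```text
time_s: 25.2
ee_pos: [0.6518, 0.0177, 0.2386]
eef_rot: [3.14, -0.004, 0.001]
force: [-0.0, -0.4, -0.3]
grip_width: 0.0657
```

Request:
carry_out:
  commands: [-0.4, -4, 0, 0, 0, 0, 0, -0.4, -8, 0, 0, 0, 0, 0, -0.4, -12, 0, 0, 0, 0, 0, -0.4, -16, 0, 0, 0, 0, 0, -0.4, -18, 0, 0, 0, 0, 0, -0.4, -18, 0, 0, 0, 0, 0, -0.4, -18, 0, 0, 0, 0, 0]

```text
time_s: 25.78
ee_pos: [0.4717, 0.0176, 0.24]
eef_rot: [3.14, -0.006, 0.0]
force: [0.2, -0.6, -1.2]
grip_width: 0.0657
```

```bash
python3 - <<'E'
from h import *
st()
for c in('scene','side'): blobs(c,lo=.03,hi=.08,fn=c+'9.png')
a=cv2.imread('pics/scene9.png')[120:320,100:360];b=cv2.imread('pics/side9.png')[120:320,140:400]
cv2.imwrite('pics/fin.png',cv2.resize(np.hstack([a,b]),None,fx=1.5,fy=1.5))
E
```

```text
t25.78 tcp [0.4717 0.0176 0.24  ] rot [ 3.14  -0.006  0.   ] w0.0657 F [ 0.2 -0.6 -1.2] v0.050
scene px [315. 172.] 648 z0.055 enc [0.6679 0.2173] R0.0419 box [0.6689 0.2172] [106. 108.  92.]
scene px [294. 188.] 161 z0.058 enc [0.6609 0.1179] R0.0163 box [0.661  0.1168] [196. 191. 192.]
scene px [220. 198.] 119 z0.047 enc [ 0.5274 -0.0224] R0.0161 box [ 0.5271 -0.0218] [ 30.  38. 229.]
scene px [271. 208.] 260 z0.056 enc [0.6545 0.0195] R0.0210 box [0.655  0.0187] [206. 201. 201.]
scene px [244. 228.] 481 z0.066 enc [ 0.6476 -0.0813] R0.0262 box [ 0.6485 -0.0817] [203. 199. 199.]
scene px [214. 253.] 684 z0.060 enc [ 0.6404 -0.181 ] R0.0307 box [ 0.6407 -0.1808] [212. 206. 206.]
scene px [180. 281.] 384 z0.059 enc [ 0.635  -0.2825] R0.0444 box [ 0.635  -0.2816] [132. 130. 130.]
scene px [231. 321.] 471 z0.058 enc [ 0.7765 -0.2946] R0.0452 box [ 0.7765 -0.2951] [ 13. 108. 193.]
side px [235. 150.] 539 z0.057 enc [0.6644 0.218 ] R0.0416 box [0.6647 0.2188] [77. 81. 70.]
side px [254. 164.] 144 z0.060 enc [0.6575 0.1198] R0.0153 box [0.6569 0.1197] [147. 147. 152.]
side px [276. 181.] 236 z0.057 enc [0.6512 0.0209] R0.0205 box [0.6509 0.0209] [160. 159. 165.]
side px [302. 199.] 444 z0.067 enc [ 0.6439 -0.0797] R0.0260 box [ 0.6439 -0.0798] [160. 158. 164.]
side px [248. 210.] 136 z0.048 enc [ 0.5213 -0.019 ] R0.0156 box [ 0.5229 -0.02  ] [ 33.  37. 196.]
side px [331. 223.] 628 z0.061 enc [ 0.6366 -0.1796] R0.0305 box [ 0.637  -0.1793] [163. 160. 165.]
side px [409. 224.] 313 z0.060 enc [ 0.7724 -0.2947] R0.0452 box [ 0.7724 -0.293 ] [ 22.  84. 160.]
side px [364. 249.] 372 z0.060 enc [ 0.6312 -0.2786] R0.0458 box [ 0.6312 -0.2791] [100. 101. 103.]
```

View pics/fin.png

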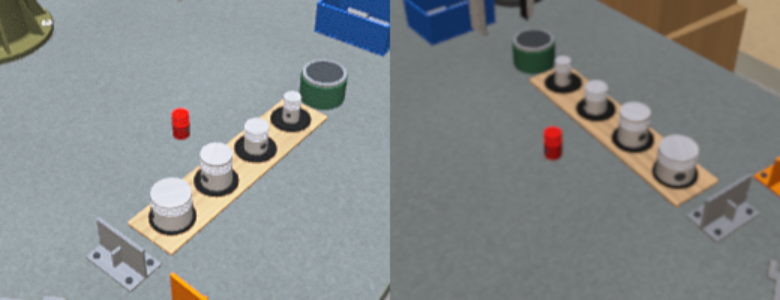

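The picture shows all four upright and centred, D to A going away from the steel stop; the tin and the red decoy haven't moved.

```bash
python3 -c "
from h import *
print(ticket.hand_in())"
```

```text
the job is handed in; nothing more can be done
None
```

The four pistons stand crown up on the pads in the order asked. The widest (60 mm) is on pad 4 next to the steel end stop, then 50 mm on pad 3, 40 mm on pad 2 and 30 mm on pad 1. Each was lowered until the force reading showed contact and only then released. The job was handed in at about 26 s of the 96 s allowed.

- **Centring:** In the last scene-camera view each piston was within about 3 mm of its pad's centre. The side camera showed up to about 4 mm. Close wrist-camera views of the 50 mm and 30 mm pistons after placing put them within about 1 mm.
- **Camera disagreement:** The scene and side cameras differed by about 4–6 mm in x, nearly the same for every object. I took this as calibration error and judged each piston against its pad in the same picture or by the wrist camera. The side camera also read the piston tops about 3 mm further to the left than their pads; the wrist views showed no such offset.
- **Upright:** All crown heights matched pistons standing upright on the pads.
- **Left alone:** The tin, the red look-alike and both end stops read the same positions as at the start, to within camera noise. The gripper was clear of everything at hand-in.

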